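# Reset the tube bender's angle stop by one hole

### The arm

A 7-joint arm with a two-finger parallel gripper is mounted at the origin on the work surface. World frame = base frame: x ahead of the robot, y to its left, z up, the work surface at z = 0. Lengths are in mm, angles in rad, forces in N, time in s.
With the tool pointing down it reaches from about 400 to 900 mm from the base axis. Payload 5.6 kg.
Tool frame: the origin (TCP) lies midway between the tips of the shut fingers; the grasp point (between the pads) lies 19 mm behind it; z points along the fingers, y is the line along which they close (so a half turn about z gives the same grasp; the last joint's range is limited). The gripper opens to 92 mm and grips with 3 to 60 N. Pads are 20 mm wide; open, the fingers measure 128 mm over their backs; the gripper's body (75 mm by 189 mm) begins 69 mm behind the grasp point.
Start: joints at [-1.303, 0.468, -0.012, 1.603, 0.006, 1.071, -0.056], TCP at [198.825, 618.852, 214.592] pointing down, gripper open.
Joint ranges: [-2.53, 2.53], [-0.31, 2.02], [-1.57, 1.55], [0.28, 2.44], [-1.29, 4.43], [0.15, 1.84], [-2.92, 2.92]. Speed limits (rad/s): [2.57, 2.57, 3.14, 3.14, 3.14, 3.14, 3.14].

### API

Orientations are given as a rotation vector (axis times angle).
In Python, from station import manip, optics gives the robot as it stands.
- The arm moves only by the tool send_rows, never from a script. Its arguments are lists of equal length, an entry for each row: "delta_pos": the shift along the tool's x, y, z in mm, a list of three; "delta_rot": the turn, a rotation vector about the tool's x, y, z in degrees, a list of three; "claw": the closure, from 0 (fully open) to 1 (shut). In form: {"delta_pos": [[x, y, z], ...], "delta_rot": [[ax, ay, az], ...], "claw": [claw, ...]}. A call has 1 to 12 rows; each row shifts and turns the commanded pose from where the row before left it, along the tool's axes as they then stand; what a row does not reach is not made up. A row lasts 1/8 s, in which the tool goes at most 62.5 mm and 10.7 degrees, less where a joint would pass 70% of its speed; a pose out of reach is approached as far as the arm can. A call with a gripper value outside its range is refused whole. The fingers move at their own pace and stop on an object; the grip force is fixed at half the most. Time passes only in rows, so rows that do not move let the fingers close. It gives the time, the measured TCP pose, the force, the opening and the grip force at its end, in the units of the state.
- manip.get_obs(): the state, without advancing time (a new reading comes with each control period).
- optics.get_image(name): name is "scene" or "top" or "wrist"; returns a dict with "image" (420x560x3 uint8, blue, green, red), "fx", "fy", "cx", "cy" (pixels), "world_to_cam" (4x4, takes a point from world to camera coordinates); the wrist camera has in their place "tool_from_camera" (4x4, takes a point from camera to tool coordinates, whose origin is the TCP and whose axes are the flange's). Camera axes: x right, y down, z forward; pixel columns grow to the right and rows downward; lengths in mm; the calibration is good to about 2 mm. A picture is of the moment at which its call begins: read the wrist's pose just before it. There is no depth.
- manip.close_job(): hands the job in; it is judged then, once.
The state is a dict: "time": time; "joint_positions": joint angles; "joint_vel": joint speeds; "joint_efforts": joint torques, N m; "ee_pos": TCP position; "ee_rot": TCP orientation; "wrist_force": force on the tool from outside, world axes, zero at the start; "ft_torque": the same for the moment, N m; "grip_width": opening from 0.0 (shut) to 1.0 (fully open); "gripper_force": force on a finger pad.
Only numpy, scipy, OpenCV 4.12 (cv2) and the standard library are available. Lean on these libraries where they do the work, as an engineer would, in place of code of your own. Each camera call takes 0.05 s, during which the arm holds its last target. There are 200 camera calls.

### The job

The next tube needs a bigger bend, so reset the tube bender's stop. With the fingertips hooked under the lift ring of its spring index pin, lift the pin, swing the stop arm one hole further away from the bending lever, and let go so that the pin drops fully home in that hole. Only hook the ring, without gripping or forcing it, and leave the lever and the loose things lying about where they are.

Things in the scene. Friction and masses are not known exactly. Their poses are not given: they have to be found in the camera images.
- bender: Bench tube bender, bolted down: blue base 200 x 200 x 14 mm, aluminium former (round die) 100 mm across, 60 to 100 mm above the table, bolt and nut on top up to 134 mm. Origin on the table under the pivot axis. z up; -x points along the middle of the index plate, to the robot's side; +y to the side where the lever is parked.
- pivot (a point): Pivot axis at the index plate's top face, 46 mm above the table; axes as the bender's. The grey index plate (12 mm thick) reaches 187 mm from the pivot, 40 deg to either side of -x. It has five 12 mm holes on a circle of 165 mm radius round the pivot, 15 deg (43 mm) apart. The pin starts in the middle one, on -x.
- stop_arm (a joint): Angle of the stop arm (rad): 0 = middle hole, arm along the bender's -x axis; positive = away from the lever, counter-clockwise from above (its outer end moves along the bender's -y); next hole at +0.262, limits +-0.56. It turns with 0.25 N m of friction (1.5 N at the ring) and stays where left.
- stop_post (a point): Centre of the top of the stop post, 24 mm square, 119 mm above the table, standing on the stop arm 85 mm from the pivot. The arm is a flat steel bar 34 mm wide, 207 mm long from the pivot, its top face 56.5 mm above the table. A small screw crosses the post, 28 mm out to its +y side and 18 mm to -y.
- pin_body (a joint): Lift of the spring index pin (m): 0 = fully home, its round nose 10 mm deep in the hole; above 0.010 clear of the plate; travel ends at 0.020. Lifting takes 6 N to start, 10 N when clear, 13 N at the end of travel. Let go between holes, it rides on the plate at 0.010 and snaps down over a hole.
- barrel (a point): Top of the pin's steel barrel on the pin's axis: 22 mm thick, fixed on the stop arm 165 mm from the pivot, top 79 mm above the table. The pin (10 mm) slides vertically in it and carries the lift ring.
- ring_centre (a point): Centre of the pin's rigid steel lift ring, 46 mm inside, wire 6 mm. Pin home: 109 mm above the table, 147 mm from the pivot. Axes turn with the arm: z up, -x outwards along the arm (robot's side), y across. The ring faces -x but leans back 45 deg: its top, the bar to hook, is 18 mm along +x and 18 mm above the centre, its foot 18 mm along -x and 18 mm below. Moves with the pin.
- lever (a joint): Angle of the blue bending lever about the pivot; 0 = along the bender's +y axis, positive towards the stop arm. Starts between -0.15 and 0.2. It lies 94 to 123 mm above the table (its roller beside the former hangs down to 62 mm) and is to be left alone.
- lever_strap (a point): Point on top of the lever's flat blue strap (34 mm wide), 120 mm from the pivot, 114 mm above the table; beyond it a round steel bar with a black rubber grip runs on to 435 mm from the pivot.
- adapter: Loose steel pipe adapter standing on its end, 54 mm tall, hexagon 35 mm across; origin at the centre of its foot.
- union: Loose brass union standing on its end, 44 mm tall, hexagon 31 mm across; origin at the centre of its foot.
- ferrule_nut: Loose round steel sleeve nut, 34 mm across, 26 mm tall; origin at the centre of its foot.
- spanner: Loose spanner lying flat, 190 mm long, along its x axis.
- reamer: Loose hand tool with black handle lying flat, 160 mm long, along its x axis.
- oil_can: Loose grey can, 52 mm across, 150 mm tall; origin at the centre of its foot.
- offcut: Loose straight steel tube, 12 mm thick, 170 mm long, lying along its x axis; origin under its middle.
- bent_tube: Loose steel tube, 12 mm thick, bent to a right angle, lying flat: legs 90 mm back along -x from its origin and to 120 mm along +y.

How it is judged:
By the outcome, as a careful person would: the job done as asked, in the order asked, and still so for the second after the job is handed in, with the robot touching nothing.
It also fails if it takes over 48 s, if anything falls off the work surface, if the arm or the gripper's body presses on something with over 40 N, if the wrist force passes 120 N, or if a joint passes its speed limit or range.

## Working session

There is one attempt and no reset: what is moved stays moved. The work goes in short steps, Python scripts to look and compute and a tool call to move; the robot and the scene stay as the last step left them, time stands still between calls to the robot, and variables do not carry over. Pictures are saved under pics/ and viewed, at most 10 in all, crops included, and the job is handed in when it is done.

Besides the shell and the picture viewer there is one more tool, called after ">>>" as a command line: name --argument value ..., lists and objects as JSON in quotes. send_rows: Moves the arm, as the interface text tells. Its arguments: {"type":"object","properties":{"delta_pos":{"type":"array"},"delta_rot":{"type":"array"},"claw":{"type":"array"}},"required":["delta_pos","delta_rot","claw"]}

```bash
mkdir -p pics; ls; python3 - <<'E'
from station import manip, optics
import cv2,numpy as np
o=manip.get_obs()
for k in('time','ee_pos','ee_rot','wrist_force','grip_width'):print(k,o[k])
for n in('scene','top'):
    d=optics.get_image(n);cv2.imwrite(f'pics/{n}0.png',d['image']);np.savez(f'{n}0.npz',**{k:np.array(v) for k,v in d.items()})
    print(n,d['fx'],d['fy'],d['cx'],d['cy'],np.round(d['world_to_cam'],3).tolist())
E
```

```text
pics
time 0.0
ee_pos [198.66080865 618.28895095 213.64775173]
ee_rot [-4.86227326e-01 -3.10358893e+00  2.76886091e-03]
wrist_force [ 0.20855438 -0.21682264 -0.22579441]
grip_width 0.9979404324197906
scene 464.4040009081066 464.4040009081066 272.8645870754165 216.01257210171036 [[-0.123, 0.992, 0.01, 27.381], [0.815, 0.107, -0.569, -436.935], [-0.566, -0.061, -0.822, 1365.488], [0.0, 0.0, 0.0, 1.0]]
top 401.8535118819576 401.8535118819576 277.5505445354129 209.20072768594406 [[0.026, -1.0, -0.004, 17.613], [-0.985, -0.025, -0.169, 591.416], [0.169, 0.008, -0.986, 853.896], [0.0, 0.0, 0.0, 1.0]]
```

View pics/scene0.png

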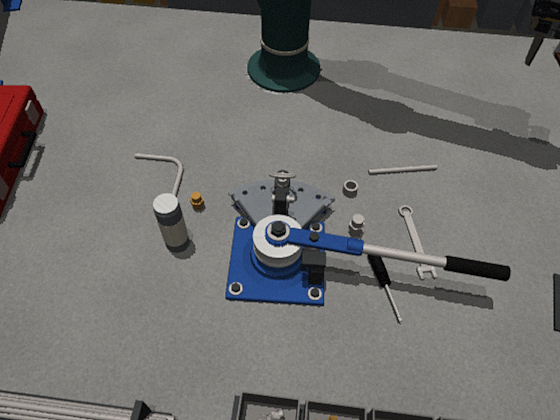

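View pics/top0.png

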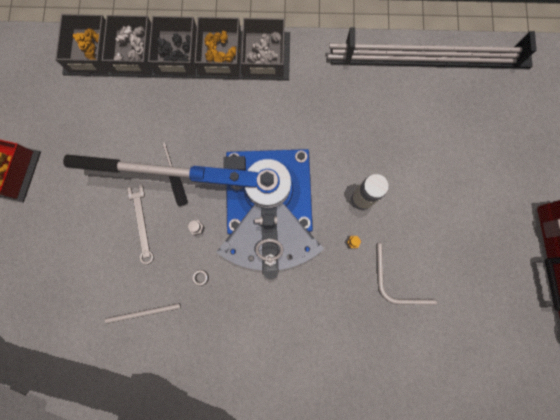

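The pictures show the bender ahead of the robot, with the lever parked on +y (left in top view). The ring is at about (268,250) in top and (283,178) in scene. The pivot bolt is at about (267,180) in top and (278,229) in scene.

```bash
cat > h.py <<'E'
import numpy as np
def load(n):
    d=np.load(n,allow_pickle=True);return d
def ray(d,u,v):
    T=d['world_to_cam'];R=T[:3,:3];c=-R.T@T[:3,3]
    r=R.T@np.array([(u-d['cx'])/d['fx'],(v-d['cy'])/d['fy'],1.]);return c,r/np.linalg.norm(r)
def plane(d,u,v,z):
    c,r=ray(d,u,v);return c+r*(z-c[2])/r[2]
def tri(a,b):
    (c1,r1),(c2,r2)=a,b
    s=np.linalg.lstsq(np.c_[r1,-r2],c2-c1,rcond=None)[0]
    p,q=c1+s[0]*r1,c2+s[1]*r2;return (p+q)/2,np.linalg.norm(p-q)
def proj(d,P):
    p=d['world_to_cam']@np.r_[P,1];return np.array([d['fx']*p[0]/p[2]+d['cx'],d['fy']*p[1]/p[2]+d['cy']])
E
python3 - <<'E'
from h import *
import cv2
t=load('top0.npz');s=load('scene0.npz')
hsv=cv2.cvtColor(t['image'],cv2.COLOR_BGR2HSV)
m=cv2.inRange(hsv,(105,120,50),(125,255,255));m[:,:222]=0
ys,xs=np.nonzero(m);print(xs.min(),xs.max(),ys.min(),ys.max())
P=np.array([plane(t,x,y,14)[:2] for x,y in zip(xs,ys)],np.float32)
r=cv2.minAreaRect(P);print('base rect',r)
print('nut top',plane(t,267,180,134))
a=cv2.resize(t['image'][190:290,215:330],None,fx=5,fy=5,interpolation=cv2.INTER_CUBIC)[:, :400] if 0 else cv2.resize(t['image'][160:290,222:322],(400,520),interpolation=cv2.INTER_CUBIC)
b=cv2.resize(s['image'][155:285,225:325],(400,520),interpolation=cv2.INTER_CUBIC)
cv2.imwrite('pics/crop.png',np.hstack([a,b]))
E
```

```text
222 311 150 253
base rect ((618.357666015625, 59.85869598388672), (242.8418426513672, 207.370849609375), 3.487773895263672)
nut top [637.06835035  55.20504265 134.        ]
```

View pics/crop.png

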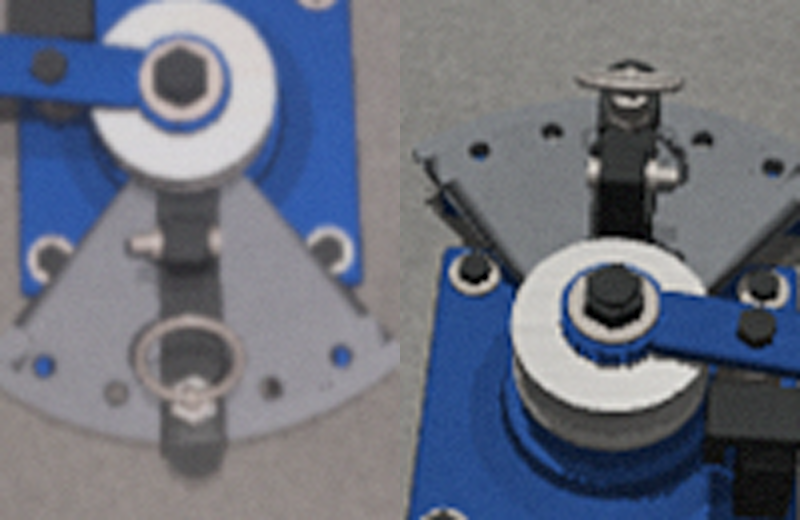

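The left crop (top) shows four free plate holes at top-image pixels (232.8,251.5), (251.3,258.3), (289.5,256.8) and (307.5,248.8). The nut is at (267,179), and the ring's top bar is at about (269,240.5). I'll fit the pose from the holes.

```bash
python3 - <<'E'
from h import *
from scipy.optimize import least_squares
t=load('top0.npz');s=load('scene0.npz')
def fit(d,px,ang,z=46):
    H=np.array([plane(d,u,v,z)[:2] for u,v in px])
    a=np.deg2rad(ang)
    f=lambda p:(np.c_[p[0]-165*np.cos(p[2]+a),p[1]-165*np.sin(p[2]+a)]-H).ravel()
    r=least_squares(f,[637,55,0]);print(r.x,np.degrees(r.x[2]),r.fun.round(1));return r.x
# positive ang = ccw from above: outer end to -y (right in top)
px=[(222+x/4,160+y/4) for x,y in [(43,366),(117,393),(270,387),(342,355)]]
fit(t,px,[-30,-15,15,30])
# scene crop
px=[(225+(x-400)/4,155+y/4) for x,y in [(480,150),(552,130),(703,139),(773,167)]]
fit(s,px,[30,15,-15,-30])
print('nut',plane(t,222+180/4,160+75/4,134),plane(s,225+212/4,155+280/4,134))
print('ringtop',plane(t,222+188/4,160+322/4,127),'scene bar',plane(s,225+230/4,155+82/4,125))
print('post',plane(t,222+186/4,160+238/4,119))
# obstacles nearby
print('ferr',plane(t,200,278,26),'adapter',plane(t,195,226,54),'union',plane(t,353,242,44),'oil',plane(t,376,186,150))
E
```

```text
[6.41569828e+02 5.56514922e+01 6.25140944e-02] 3.5817937677410177 [ 0.1 -0.6 -0.   0.3 -0.1 -0.3  0.1  0.6]
[6.44650850e+02 6.16482390e+01 5.76353482e-02] 3.3022622039094482 [-0.3 -0.5  0.4  0.2  0.2  0.1 -0.3  0.2]
nut [639.72008195  55.28478423 134.        ] [642.67316041  60.28131546 134.        ]
ringtop [512.79980278  47.61601225 127.        ] scene bar [512.32132185  54.64943969 125.        ]
post [556.96294189  50.14129132 119.        ]
ferr [433.7796212  202.97662123  26.        ] adapter [547.62704166 215.31853932  54.        ] union [ 521.7777871  -137.72421281   44.        ] oil [ 626.12219051 -165.50451941  150.        ]
```

>>> send_rows --delta_pos '[[-10,-13,-2],[-21,-26,-3],[-21,-26,-3],[-21,-26,-3],[-21,-26,-3],[-21,-26,-3],[-21,-26,-3],[-21,-26,-3],[-21,-26,-3],[-21,-26,-3],[-21,-26,-3],[-21,-26,-3]]' --delta_rot '[[0,0,0],[0,0,0],[0,0,0],[0,0,0],[0,0,0],[0,0,0],[0,0,0],[0,0,0],[0,0,0],[0,0,0],[0,0,0],[0,0,0]]' --claw '[1,1,1,1,1,1,1,1,1,1,1,1]'

```text
time: 1.6
ee_pos: [336.8, 258.2, 249.7]
ee_rot: [-0.488, -3.103, -0.0]
wrist_force: [0.1, 0.3, 0.0]
grip_width: 0.006
gripper_force: 0.0
```

>>> send_rows --delta_pos '[[-21,-26,-3],[-21,-26,-3],[-21,-26,-3],[-21,-26,-3],[-21,-26,-3],[-21,-26,-3],[-19,-30,0],[0,0,0],[0,0,0],[0,0,0],[0,0,0],[0,0,0]]' --delta_rot '[[0,0,0],[0,0,0],[0,0,0],[0,0,0],[0,0,-7],[0,0,-7],[0,0,-7],[0,-8,0],[0,-8,0],[0,0,0],[0,0,0],[0,0,0]]' --claw '[1,1,1,1,1,1,1,1,1,1,1,1]'

```text
time: 3.1
ee_pos: [430.6, 43.8, 268.0]
ee_rot: [-0.079, 2.862, 0.011]
wrist_force: [0.1, 0.2, 0.2]
grip_width: 0.002
gripper_force: 0.0
```

```bash
cat >> h.py <<'E'
from scipy.spatial.transform import Rotation as Rn
def st():
    from station import manip
    o=manip.get_obs();p=np.array(o['ee_pos']);R=Rn.from_rotvec(o['ee_rot']).as_matrix()
    print('t',o['time'],'p',p.round(1),'z',R[:,2].round(3),'y',R[:,1].round(3),'q',np.round(o['joint_positions'],3).tolist(),'F',np.round(o['wrist_force'],1),'w',round(o['grip_width'],3))
    return o,p,R
E
python3 - <<'E'
from h import *
from station import optics
import cv2
o,p,R=st()
d=optics.get_image('wrist');cv2.imwrite('pics/w1.png',d['image']);np.savez('w1.npz',p=p,R=R,**{k:np.array(v) for k,v in d.items()})
print(d['tool_from_camera'].round(3).tolist() if hasattr(d['tool_from_camera'],'round') else d['tool_from_camera'],d['fx'],d['cx'],d['cy'])
E
```

```text
t 3.1 p [430.6  43.8 268. ] z [ 0.275  0.015 -0.961] y [-0.055  0.998 -0.   ] q [-0.631, -0.171, 0.378, 2.248, 0.165, 0.784, 1.276] F [0.1 0.2 0.2] w 0.002
[[-0.0, -0.956, -0.293, 82.767], [1.0, 0.0, -0.001, -0.873], [0.001, -0.293, 0.956, -170.611], [0.0, 0.0, 0.0, 1.0]] 325.17701023080247 281.3342958967599 210.02549083833327
```

View pics/w1.png

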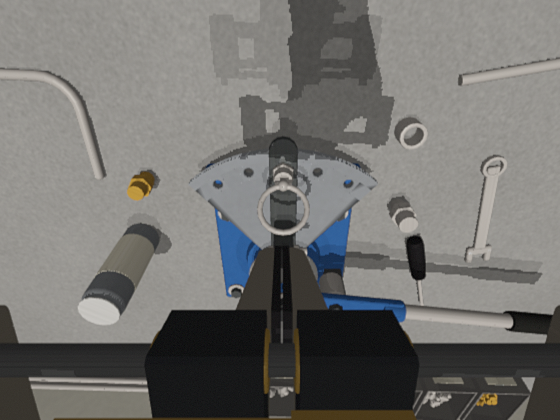

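The wrist view shows the ring at (283,208) and the closed fingers tapering to about 23 mm at the tips, at (282,248). The joints are near their ranges here, so I'll fit a simple kinematic model to check that a 45° tilt can be reached.

```bash
cat > kin.py <<'E'
from h import *
from scipy.optimize import least_squares
lo=np.array([-2.53,-.31,-1.57,.28,-1.29,.15,-2.92]);hi=np.array([2.53,2.02,1.55,2.44,4.43,1.84,2.92])
D=[([-1.303,.468,-.012,1.603,.006,1.071,-.056],[198.8,618.9,214.6],[-.4862,-3.1036,.0028]),
   ([-0.631,-0.171,0.378,2.248,0.165,0.784,1.276],[430.6,43.8,268.0],[-.079,2.862,.011])]
def fk(q,g,sg):
    d1,L1,L2,L3,a2,a4=g
    z=lambda a:Rn.from_euler('z',a).as_matrix(); y=lambda a:Rn.from_euler('y',a).as_matrix()
    R=z(sg[0]*q[0])@y(q[1]);p=np.array([0,0,d1])+R@[a2,0,L1]
    R=R@z(sg[1]*q[2])@y(q[3]);p=p+R@[-a2,0,L2]   # elbow offset
    R=R@z(sg[2]*q[4])@y(q[5]);p=p+R@[a4,0,L3]
    return p,R@z(sg[3]*q[6]+sg[4])
E
python3 - <<'E'
from kin import *
import itertools
res=[]
for sg in itertools.product([1,-1],[1,-1],[1,-1],[1,-1],[0,np.pi,np.pi/2,-np.pi/2]):
    e=sum(np.linalg.norm((Rn.from_matrix(fk(q,[0]*6,sg)[1]).inv()*Rn.from_rotvec(r)).as_rotvec()) for q,_,r in D)
    res.append((e,sg))
res.sort(key=lambda x:x[0]);print(res[:3])
sg=res[0][1]
f=lambda g:np.r_[np.concatenate([fk(q,g,sg)[0]-np.array(p) for q,p,_ in D]),1e-3*(g-np.array([330,450,450,300,0,0]))]
r=least_squares(f,[330,450,450,300,0,0.]);print(r.x.round(1),r.fun[:6].round(1))
E
```

```text
[(np.float64(0.0026963684221245985), (-1, -1, -1, -1, 1.5707963267948966)), (np.float64(0.34129856349381704), (-1, -1, 1, -1, 1.5707963267948966)), (np.float64(0.6308018854839379), (-1, 1, 1, -1, 1.5707963267948966))]
[1069.6 1505.8 2108.8 1825.4 1492.4 3927.5] [-0.7  0.2 -0.  -0.   0.   0. ]
```

>>> send_rows --delta_pos '[[-2,0,30],[-2,0,30],[-2,0,30],[0,0,0],[0,0,0]]' --delta_rot '[[0,0,0],[0,0,0],[0,0,0],[0,0,0],[0,0,0]]' --claw '[1,1,1,1,1]'

```text
time: 3.78
ee_pos: [460.7, 45.6, 183.3]
ee_rot: [-0.08, 2.861, 0.011]
wrist_force: [-0.3, 0.7, -0.3]
grip_width: 0.006
gripper_force: 0.0
```

```bash
python3 -c "
from h import *
st()"
```

```text
t 3.775 p [460.7  45.6 183.3] z [ 0.275  0.015 -0.961] y [-0.056  0.998 -0.   ] q [-0.632, 0.035, 0.449, 2.301, 0.041, 0.533, 1.408] F [-0.3  0.7 -0.3] w 0.006
```

>>> send_rows --delta_pos '[[0,0,0],[0,0,0],[0,0,0],[0,0,0]]' --delta_rot '[[0,-8,0],[0,-8,0],[0,0,0],[0,0,0]]' --claw '[1,1,1,1]'

```text
time: 4.28
ee_pos: [463.3, 37.4, 184.3]
ee_rot: [-0.068, 2.69, -0.005]
wrist_force: [-0.2, -0.8, -0.1]
grip_width: 0.001
gripper_force: 0.0
```

```bash
python3 -c "
from h import *
st()"
```

```text
t 4.275 p [463.3  37.4 184.3] z [ 0.435  0.007 -0.9  ] y [-0.047  0.999 -0.015] q [-0.423, -0.017, 0.21, 2.407, 0.284, 0.32, 1.158] F [-0.2 -0.8 -0.1] w 0.001
```

```bash
cat >> kin.py <<'E'
D+=[([-0.632,0.035,0.449,2.301,0.041,0.533,1.408],[460.7,45.6,183.3],None),([-0.423,-0.017,0.21,2.407,0.284,0.32,1.158],[463.3,37.4,184.3],None)]
SG=(-1,-1,-1,-1,np.pi/2)
f=lambda g:np.r_[np.concatenate([fk(q,g,SG)[0]-np.array(p) for q,p,_ in D]),1e-2*(g-np.array([330,450,450,300,0,0]))]
G=least_squares(f,[330,450,450,300,0,0.]);GE=G.fun[:12];G=G.x
def ik(p,R,n=30,seed=0):
    rng=np.random.default_rng(seed);best=None
    for _ in range(n):
        q0=rng.uniform(lo,hi)
        r=least_squares(lambda q:np.r_[(lambda P:np.r_[(P[0]-p)/10,(Rn.from_matrix(P[1]).inv()*Rn.from_matrix(R)).as_rotvec()*10])(fk(q,G,SG)),1e-4*(q-(lo+hi)/2)],q0,bounds=(lo,hi),max_nfev=60)
        if best is None or r.cost<best.cost: best=r
    return best
def pose(th,yaw):  # tilt th outwards from vertical, tool y at 90+yaw
    c=np.deg2rad(yaw);t=np.deg2rad(th);e=np.array([np.cos(c),np.sin(c),0]);z=np.sin(t)*e+np.array([0,0,-np.cos(t)])
    y=np.array([-np.sin(c),np.cos(c),0]);return np.c_[np.cross(y,z),y,z]
E
python3 - <<'E'
from kin import *
print(G.round(1),GE.round(1))
for th in(25,35,45,55):
  for p in([510,51,95],[470,48,135],[514,51,115]):
    for yaw in (3.5,-30,40):
        b=ik(np.array(p),pose(th,yaw),12);print(th,p,yaw,round(b.cost,3),b.x.round(2))
E
```

```text
[471.  582.8 527.2 493.6 -48.3   7. ] [-32.3  11.5   9.6  -4.6   3.8  -9.6 -10.8   1.2  -3.3   9.7   9.2   3.3]
25 [510, 51, 95] 3.5 0.0 [ 0.31  0.33 -0.44  2.42  1.69  0.15 -0.11]
25 [510, 51, 95] -30 0.0 [ 0.09  0.43 -0.56  2.3   1.31  0.59 -0.52]
25 [510, 51, 95] 40 0.0 [ 1.34  1.04 -1.38  2.37  1.44  0.65  1.27]
25 [470, 48, 135] 3.5 0.001 [ 0.04  0.13 -0.17  2.44  0.32  0.15  1.21]
25 [470, 48, 135] -30 0.0 [-0.03  0.25 -0.45  2.35  1.02  0.55 -0.3 ]
25 [470, 48, 135] 40 0.0 [ 1.48  1.05 -1.56  2.43  1.33  0.75  1.33]
25 [514, 51, 115] 3.5 0.0 [ 0.94  0.5  -1.12  2.44  1.59  0.43  0.11]
25 [514, 51, 115] -30 0.0 [ 0.08  0.37 -0.54  2.29  1.18  0.58 -0.39]
25 [514, 51, 115] 40 0.0 [ 1.37  1.02 -1.43  2.36  1.36  0.67  1.32]
35 [510, 51, 95] 3.5 1.04 [-0.06  0.32 -0.13  2.44  2.16  0.15 -0.69]
35 [510, 51, 95] -30 0.0 [-0.17  0.52 -0.48  2.39  1.64  0.76 -1.04]
35 [510, 51, 95] 40 0.0 [ 1.44  0.91 -1.15  2.44  1.57  0.23  1.31]
35 [470, 48, 135] 3.5 1.533 [-0.18  0.13  0.    2.44  0.43  0.15  1.04]
35 [470, 48, 135] -30 0.0 [-0.28  0.34 -0.43  2.43  1.42  0.71 -0.9 ]
35 [470, 48, 
[... 841 characters left out ...]
, 51, 115] 40 0.022 [ 1.48  0.86 -0.89  2.44 -1.29  0.16 -1.91]
55 [510, 51, 95] 3.5 8.705 [-1.16  1.39 -0.05  2.44  1.84  1.42 -2.1 ]
55 [510, 51, 95] -30 0.0 [-0.54  0.95 -0.45  2.41  1.8   1.35 -1.65]
55 [510, 51, 95] 40 0.0 [ 0.14  1.07  0.64  2.44  4.38  1.57 -1.52]
55 [470, 48, 135] 3.5 11.912 [-1.31  0.98  0.01  2.44  1.52  1.07 -1.61]
55 [470, 48, 135] -30 0.027 [-1.15  0.74  0.01  2.44  1.47  0.95 -1.6 ]
55 [470, 48, 135] 40 0.144 [ 1.38  0.81 -0.43  2.44 -1.29  0.66 -1.64]
55 [514, 51, 115] 3.5 9.503 [-0.96  0.77 -0.02  2.44  1.75  0.96 -1.34]
55 [514, 51, 115] -30 0.0 [-0.46  0.91 -0.53  2.42  1.8   1.39 -1.59]
55 [514, 51, 115] 40 0.002 [ 0.14  0.98  0.64  2.44  4.43  1.51 -1.57]
```

```bash
cat > patch.py <<'E'
from kin import *
import kin
def jac(q,sg=SG):
    z=lambda a:Rn.from_euler('z',a).as_matrix(); y=lambda a:Rn.from_euler('y',a).as_matrix()
    A=z(sg[0]*q[0])@y(q[1]);B=A@z(sg[1]*q[2]);C=B@y(q[3]);E=C@z(sg[2]*q[4]);F=E@y(q[5]);H=F@z(sg[3]*q[6]+sg[4])
    # params: d1, A[x,z], C[x,z], F[x,z], y offset in A, C, F
    return np.c_[[0,0,1.],A[:,0],A[:,2],C[:,0],C[:,2],F[:,0],F[:,2]],H
def fit(D,lam=0.02):
    J=np.vstack([jac(q)[0] for q,*_ in D]);b=np.concatenate([d[1] for d in D])
    g0=np.array([350,0,420,0,420,0,350.])
    W=lam*np.diag([1,2,1,2,1,2,1.])
    g=np.linalg.lstsq(np.vstack([J,W]),np.r_[b,W@g0],rcond=None)[0]
    return g,(J@g-b)
if __name__=='__main__':
    for lam in(.005,.02,.05,.1,.3):
        g,r=fit(D,lam);print(lam,g.round(0),np.abs(r).max().round(1),r.round(1))
E
python3 patch.py
```

```text
0.005 [487. -47. 585.  57. 532.  10. 502.] 32.3 [-32.3  11.7   8.8  -3.9   4.4  -9.4 -11.9   1.3  -3.2   9.9   8.1   3.8]
0.02 [477. -47. 583.  52. 529.   9. 496.] 32.3 [-32.3  11.6   9.1  -4.4   4.4  -9.4 -11.4   1.6  -3.3   9.6   8.9   3.5]
0.05 [440. -48. 575.  33. 517.   3. 472.] 32.4 [-32.4  10.8  10.2  -6.1   4.6  -9.2  -9.4   2.9  -3.4   8.7  11.9   2.2]
0.1 [390. -46. 558.   7. 501.  -2. 436.] 32.8 [-32.8   9.   11.4  -7.9   6.5  -8.3  -7.2   5.8  -3.6   7.   16.6   0.1]
0.3 [357. -25. 505. -11. 482.  -5. 373.] 35.5 [-35.5  -1.3   9.   -5.9  20.5  -4.3  -7.9  16.8  -3.4   1.8  26.3  -2. ]
```

```bash
sed -i 's/F\[:,0\],F\[:,2\]\],H/F[:,0],F[:,2],A[:,1],C[:,1],F[:,1]],H/; s/,0,350\.\])/,0,350.,0,0,0])/; s/2,1,2,1,2,1\.\]/2,1,2,1,2,1,1,1,1.]/' patch.py; python3 patch.py
```

```text
0.005 [303.  -0. 520.  -2. 471.  -0. 329. -29.  -6.   2.] 0.2 [-0.2  0.  -0.2 -0.   0.   0.2  0.1 -0.2  0.1 -0.   0.  -0.1]
0.02 [305.   0. 519.  -2. 471.  -1. 329. -28. -10.   4.] 0.3 [-0.1 -0.1 -0.1  0.1  0.1  0.1 -0.1 -0.3  0.3  0.1  0.  -0.2]
0.05 [310.   2. 514.  -2. 471.  -2. 330. -22. -19.   8.] 0.7 [-0.1 -0.4 -0.1  0.5  0.5 -0.1 -0.6 -0.5  0.7  0.4  0.2 -0.3]
0.1 [319.   3. 505.  -1. 471.  -4. 329. -14. -27.   8.] 1.6 [-0.3 -1.6 -0.2  1.6  1.3 -0.3 -1.6 -1.2  0.8  1.2  0.8 -0.1]
0.3 [340.   4. 478.  -2. 467.  -8. 329.  -5. -25.  -5.] 10.6 [ -2.4 -10.6  -0.8   5.1   3.9  -0.2  -3.2  -2.4   0.2   4.6   3.    1.8]
```

```bash
cat >> patch.py <<'E'
g,_=fit(D,.005)
def fk2(q):
    J,H=jac(q);return J@g,H
def ik2(p,R,n=10,q0=None,seed=0):
    rng=np.random.default_rng(seed);best=None
    l,h=lo+.01,hi-.01
    for i in range(n):
        s=np.clip(q0,l,h) if (q0 is not None and i==0) else rng.uniform(l,h)
        def f(q):
            P,H=fk2(q);return np.r_[(P-p)/10,(Rn.from_matrix(H).inv()*Rn.from_matrix(R)).as_rotvec()*10]
        r=least_squares(f,s,bounds=(l,h),max_nfev=60)
        if best is None or r.cost<best.cost: best=r
        if best.cost<1e-4: break
    return best
def ring(phi,lift=0,piv=(643,58.5),psi=.06):
    a=psi+phi;return np.array([piv[0]-147*np.cos(a),piv[1]-147*np.sin(a),109+lift])
E
python3 - <<'E'
from patch import *
q0=np.array(D[3][0])
for th in(35,45,55):
  for yaw in(-35,-20,-10,3,15,25,40,50):
    R=pose(th,yaw);z=R[:,2];o=[]
    for p in(ring(0)-60*z,ring(0)+20*z,ring(.26,15)+20*z):
        b=ik2(p,R,8,q0);o.append(round(b.cost,3))
    print(th,yaw,o,b.x.round(2))
E
```

```text
35 -35 [np.float64(0.0), np.float64(0.0), np.float64(0.0)] [-0.77  0.33  0.42  2.38  1.3   0.38 -0.65]
35 -20 [np.float64(0.0), np.float64(0.0), np.float64(0.0)] [-0.39  0.28  0.08  2.43  1.75  0.35 -0.77]
35 -10 [np.float64(0.021), np.float64(0.0), np.float64(0.0)] [ 0.13  0.29 -0.4   2.43  1.96  0.37 -0.71]
35 3 [np.float64(0.175), np.float64(0.0), np.float64(0.0)] [ 1.06  1.01 -1.52  2.4   1.88  1.    0.04]
35 15 [np.float64(0.107), np.float64(0.0), np.float64(0.0)] [ 0.66  0.37 -0.74  2.41  2.63  0.16 -0.75]
35 25 [np.float64(0.074), np.float64(0.0), np.float64(0.0)] [ 0.1   0.28 -0.02  2.42  4.34  0.3  -2.32]
35 40 [np.float64(0.0), np.float64(0.027), np.float64(0.0)] [ 0.67  0.39 -0.56  2.32 -1.28  0.27 -2.61]
35 50 [np.float64(0.0), np.float64(0.0), np.float64(0.0)] [ 1.13  0.67 -1.11  2.24  0.22  0.25  2.47]
45 -35 [np.float64(0.0), np.float64(0.0), np.float64(0.0)] [-0.6   0.38  0.12  2.43  1.66  0.65 -1.09]
45 -20 [np.float64(0.49), np.float64(0.017), np.float64(0.053)] [ 0.77  1.23 -1.56  2.43  2.03  1.67 -0.48]
45 -10 [np.float64(1.847), np.float64(0.425), np.float64(0.42
[... 725 characters left out ...]
np.float64(0.929)] [ 0.62  1.22 -1.46  2.43  2.1   1.83 -0.62]
55 -10 [np.float64(5.787), np.float64(2.223), np.float64(2.611)] [ 0.76  1.25 -1.56  2.43  2.08  1.68 -0.36]
55 3 [np.float64(9.998), np.float64(4.391), np.float64(3.748)] [ 1.09  1.12 -1.56  2.43  2.03  1.07  0.03]
55 15 [np.float64(8.323), np.float64(3.492), np.float64(2.207)] [ 1.33  1.3  -1.56  2.43  2.07  0.77  0.46]
55 25 [np.float64(4.347), np.float64(1.502), np.float64(0.613)] [ 1.42  1.44 -1.56  2.43  2.07  0.69  0.74]
55 40 [np.float64(0.285), np.float64(0.0), np.float64(0.0)] [ 1.4   1.1  -1.31  2.39  2.35  0.18  0.54]
55 50 [np.float64(0.0), np.float64(0.0), np.float64(0.0)] [ 1.42  1.14 -1.3   2.3   0.86  0.16  2.16]
```

```bash
python3 - <<'E'
from patch import *
q0=np.array(D[3][0])
for th in(30,34,38,42):
  for yaw in(-15,3,10,18,26,34):
    R=pose(th,yaw);z=R[:,2];o=[];q=q0
    for p in(ring(0)-45*z,ring(0)-25*z,ring(0)-0*z,ring(0)+20*z,ring(0,16)+20*z,ring(.26,16)+20*z):
        b=ik2(p,R,1,q);q=b.x;o.append(round(b.cost,3))
    print(th,yaw,*o,b.x.round(2))
E
```

```text
30 -15 0.0 0.001 0.003 0.003 0.0 0.0 [-0.54  0.26  0.33  2.41  1.42  0.16 -0.31]
30 3 0.001 0.0 0.0 0.0 0.0 0.01 [ 0.25  0.28 -0.42  2.38  1.73  0.16 -0.19]
30 10 0.212 0.641 1.682 0.0 0.0 0.0 [ 0.62  0.35 -0.75  2.36  1.64  0.17  0.11]
30 18 0.019 0.129 0.183 0.373 0.252 0.139 [ 0.07  0.26 -0.07  2.35 -1.05  0.16  2.9 ]
30 26 0.0 0.006 0.115 0.289 0.184 0.12 [ 0.29  0.29 -0.28  2.33 -0.89  0.18  2.91]
30 34 0.0 0.089 0.023 0.126 0.025 0.053 [ 0.56  0.34 -0.54  2.3  -0.7   0.19  2.91]
34 -15 0.017 0.0 0.0 0.0 0.0 0.028 [ 0.1   0.3  -0.41  2.42  1.86  0.42 -0.71]
34 3 0.049 0.015 0.0 0.0 0.001 0.001 [ 1.04  0.88 -1.45  2.39  1.84  0.87  0.01]
34 10 0.743 0.012 0.0 0.0 0.0 0.001 [ 1.12  0.99 -1.52  2.39  1.83  0.88  0.22]
34 18 1.268 0.432 0.809 1.216 0.894 0.716 [ 0.16  0.26 -0.16  2.34 -1.    0.16  2.86]
34 26 0.095 0.278 0.602 0.914 0.594 0.408 [ 0.61  0.35 -0.58  2.31 -0.81  0.16  2.91]
34 34 0.0 0.0 0.0 0.017 0.002 0.009 [ 1.12  0.63 -1.16  2.32  1.32  0.18  1.07]
38 -15 1.4 1.283 0.0 0.0 0.0 0.0 [ 0.76  0.67 -1.24  2.41  1.88  0.94 -0.53]
38 3 0.57 0.393 0.183 0.055 0.052 0.004 [
[... 190 characters left out ...]
34 -0.99  0.16  2.88]
38 26 0.577 0.938 1.452 1.89 1.407 1.072 [ 0.75  0.39 -0.7   2.31 -0.76  0.16  2.9 ]
38 34 0.188 0.427 0.818 1.24 0.809 0.471 [ 0.96  0.5  -0.9   2.29 -0.55  0.16  2.91]
42 -15 1.219 0.295 0.123 0.026 0.049 0.033 [ 0.85  1.16 -1.56  2.43  1.99  1.49 -0.37]
42 3 1.656 1.278 0.802 0.451 0.365 0.25 [ 1.07  1.1  -1.56  2.43  1.97  1.08  0.02]
42 10 1.611 1.24 0.773 0.431 0.345 0.169 [ 1.16  1.12 -1.56  2.43  1.98  0.96  0.19]
42 18 2.083 2.646 3.457 4.041 3.402 3.008 [ 0.41  0.29 -0.4   2.33 -0.93  0.16  2.84]
42 26 1.431 1.951 2.628 3.195 2.535 1.982 [ 0.89  0.45 -0.83  2.3  -0.7   0.16  2.91]
42 34 0.037 0.01 0.0 0.019 0.002 0.0 [ 1.25  0.82 -1.28  2.37  1.93  0.23  0.6 ]
```

```bash
cat >> patch.py <<'E'
def pose2(th,yaw,barang):  # roll so that tool y is as near as possible to the bar direction
    c,t=np.deg2rad(yaw),np.deg2rad(th);z=np.array([np.sin(t)*np.cos(c),np.sin(t)*np.sin(c),-np.cos(t)])
    a=np.deg2rad(barang);v=np.array([-np.sin(a),np.cos(a),0]);y=v-(v@z)*z;y/=np.linalg.norm(y)
    return np.c_[np.cross(y,z),y,z]
E
python3 - <<'E'
from patch import *
q0=np.array(D[3][0])
for th in(40,45,50,55):
  for yaw in(-25,-30,-35,-40):
    R=pose2(th,yaw,8);z=R[:,2];o=[];q=q0
    for p in(ring(0)-60*z,ring(0)-25*z,ring(0)+20*z,ring(0,16)+20*z,ring(.26,16)+20*z):
        b=ik2(p,R,1,q);q=b.x;o.append(round(b.cost,3))
        if len(o)==1:qp=q
    n=np.array([.707,.04,-.707]);print(th,yaw,*o,qp.round(2),q.round(2),'obl',np.degrees(np.arccos(z@n)).round(),'eff',np.degrees(np.arctan(-z[0]/z[2])).round())
E
```

```text
40 -25 0.0 0.007 0.0 0.001 0.011 [ 0.27  0.3  -0.97  2.43  1.48  0.85 -0.28] [ 0.34  0.46 -0.83  2.39  1.75  0.82 -0.32] obl 20.0 eff 37.0
40 -30 0.0 0.005 0.018 0.0 0.027 [-0.49  0.19 -0.18  2.43  1.3   0.7  -0.2 ] [-0.2   0.34 -0.25  2.42  1.72  0.64 -0.43] obl 23.0 eff 36.0
40 -35 0.0 0.002 0.0 0.0 0.004 [-1.11  0.21  0.48  2.42  1.15  0.63 -0.07] [-0.95  0.38  0.58  2.43  1.55  0.38 -0.34] obl 26.0 eff 35.0
40 -40 0.0 0.069 0.252 0.0 0.088 [-0.87  0.24  0.19  2.37  1.1   0.74 -0.02] [-0.59  0.37  0.12  2.34  1.35  0.64 -0.13] obl 29.0 eff 33.0
45 -25 0.092 0.022 0.0 0.004 0.0 [ 0.51  0.96 -1.56  2.43  1.69  1.66 -0.37] [ 0.7   1.08 -1.46  2.43  1.98  1.58 -0.22] obl 20.0 eff 42.0
45 -30 0.0 0.006 0.0 0.0 0.018 [ 0.11  0.38 -0.93  2.43  1.51  1.04 -0.43] [ 0.23  0.48 -0.78  2.42  1.81  0.94 -0.47] obl 23.0 eff 41.0
45 -35 0.0 0.015 0.044 0.0 0.0 [-0.49  0.27 -0.29  2.41  1.34  0.87 -0.35] [-0.47  0.38 -0.03  2.42  1.66  0.7  -0.49] obl 27.0 eff 39.0
45 -40 0.0 0.071 0.224 0.0 0.099 [-0.88  0.28  0.13  2.39  1.2   0.81 -0.24] [-0.64  0.41  0.11  2.36  1.45  0.72 -0.33] obl 30.0 eff
[... 418 characters left out ...]
eff 44.0
50 -40 0.0 0.011 0.083 0.0 0.001 [-1.06  0.35  0.26  2.41  1.26  0.84 -0.42] [-0.79  0.45  0.26  2.42  1.62  0.71 -0.59] obl 32.0 eff 42.0
55 -25 0.869 0.525 0.109 0.108 0.335 [ 0.27  0.97 -1.38  2.43  1.7   1.83 -0.66] [ 0.57  1.17 -1.4   2.43  2.07  1.83 -0.4 ] obl 24.0 eff 52.0
55 -30 0.152 0.055 0.0 0.0 0.03 [ 0.23  0.95 -1.34  2.43  1.7   1.83 -0.68] [ 0.52  1.13 -1.35  2.43  2.05  1.83 -0.44] obl 27.0 eff 51.0
55 -35 0.0 0.002 0.0 0.0 0.0 [-0.21  0.52 -0.76  2.43  1.54  1.3  -0.73] [-0.07  0.56 -0.59  2.43  1.81  1.18 -0.73] obl 31.0 eff 49.0
55 -40 0.0 0.009 0.056 0.0 0.0 [-1.02  0.41  0.15  2.42  1.32  0.94 -0.61] [-0.8   0.5   0.21  2.43  1.66  0.82 -0.75] obl 34.0 eff 48.0
```

```bash
cat >> patch.py <<'E'
def rows(p,R,p1,R1,n):
    w=(Rn.from_matrix(R.T@R1)).as_rotvec();dp=(np.array(p1)-p)/n
    out=[(Rn.from_matrix(R)*Rn.from_rotvec(w*i/n)).inv().apply(dp).round(1).tolist() for i in range(n)]
    print('pos',out);print('rot each',np.degrees(w/n).round(2).tolist())
E
python3 - <<'E'
from patch import *
o,p,R=st()
R1=pose2(48,-35,8);p1=ring(0)-70*R1[:,2]
print(p1,R1.round(3).tolist());rows(p,R,p1,R1,10)
E
```

```text
t 4.275 p [463.3  37.4 184.3] z [ 0.435  0.007 -0.9  ] y [-0.047  0.999 -0.015] q [-0.423, -0.017, 0.21, 2.407, 0.284, 0.32, 1.158] F [-0.2 -0.8 -0.1] w 0.001
[453.65211842  79.5228163  155.83914245] [[-0.769, 0.196, 0.609], [-0.108, 0.898, -0.426], [-0.63, -0.393, -0.669]]
pos [[1.9, 4.3, 2.2], [2.0, 4.4, 1.9], [2.0, 4.5, 1.7], [2.0, 4.5, 1.4], [2.1, 4.6, 1.1], [2.1, 4.7, 0.9], [2.1, 4.7, 0.6], [2.1, 4.7, 0.3], [2.1, 4.7, 0.1], [2.1, 4.7, -0.2]]
rot each [2.67, -1.4, -0.04]
```

>>> send_rows --delta_pos '[[2,4.3,2.2],[2,4.4,2],[2,4.5,1.7],[2,4.5,1.4],[2,4.6,1.1],[2,4.7,0.9],[2,4.7,0.6],[2,4.7,0.3],[2,4.7,0],[2,4.7,0],[0,0,0],[0,0,0]]' --delta_rot '[[2.7,-1.4,0],[2.7,-1.4,0],[2.7,-1.4,0],[2.7,-1.4,0],[2.7,-1.4,0],[2.7,-1.4,0],[2.7,-1.4,0],[2.7,-1.4,0],[2.7,-1.4,0],[2.7,-1.4,0],[0,0,0],[0,0,0]]' --claw '[1,1,1,1,1,1,1,1,1,1,1,1]'

```text
time: 5.78
ee_pos: [452.7, 79.4, 155.4]
ee_rot: [0.066, 2.388, -0.58]
wrist_force: [-0.7, -0.4, -0.1]
grip_width: 0.004
gripper_force: 0.0
```

```bash
python3 - <<'E'
from patch import *
from station import optics
import cv2
o,p,R=st()
R1=pose2(48,-35,8);p1=ring(0)-70*R1[:,2]
print((p1-p).round(1),np.degrees(Rn.from_matrix(R.T@R1).as_rotvec()).round(1))
w=optics.get_image('wrist');np.savez('w2.npz',p=p,R=R,**{k:np.array(v) for k,v in w.items()})
s=optics.get_image('scene');np.savez('s2.npz',**{k:np.array(v) for k,v in s.items()})
a=w['image'];b=cv2.resize(s['image'][100:310,220:360],(280,420),interpolation=cv2.INTER_CUBIC)
im=np.hstack([cv2.resize(a,(520,390)),cv2.resize(b,(260,390))]);cv2.imwrite('pics/c2.png',im)
E
```

```text
t 5.775 p [452.7  79.4 155.4] z [ 0.602 -0.424 -0.676] y [ 0.195  0.9   -0.39 ] q [-0.286, 0.33, -0.577, 2.415, 1.391, 1.021, -0.46] F [-0.7 -0.4 -0.1] w 0.004
[0.9 0.1 0.4] [ 0.2 -0.5 -0.1]
```

View pics/c2.png

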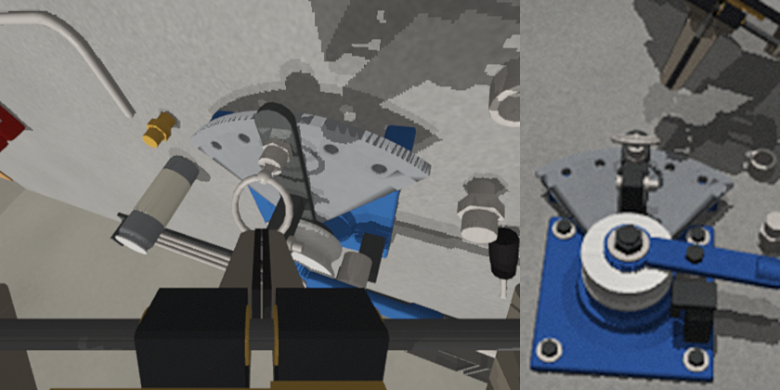

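The wrist view shows the ring just ahead of the closed fingers, centred at about (285,223) in full-resolution pixels. Next I'll cast that ray onto the ring's height.

```bash
python3 - <<'E'
from patch import *
import cv2
w=load('w2.npz');p,R=w['p'],w['R'];T=w['tool_from_camera']
C=p+R@T[:3,3];Rc=R@T[:3,:3]
def wray(u,v):
    r=Rc@np.array([(u-w['cx'])/w['fx'],(v-w['cy'])/w['fx'],1]);return C,r/np.linalg.norm(r)
def wp(P):
    c=Rc.T@(np.array(P)-C);return (c[:2]/c[2]*w['fx']+[w['cx'],w['cy']]).round(1)
g=cv2.cvtColor(w['image'],cv2.COLOR_BGR2HSV)
c=ring(0);u=np.array([-np.cos(.06),-np.sin(.06),0]);v=np.array([-u[1]*-1,u[0]*-1,0]);v=np.array([np.sin(-.06),np.cos(.06),0])
nup=np.array([-u[0],-u[1],1])/2**.5
for n,P in(('top',c+26*nup),('foot',c-26*nup),('L',c+26*v),('R',c-26*v),('tcp',p)):print(n,wp(P))
for f in [(285.4,222.9)]:
    C0,r=wray(*f);print('ring z109',(C0+r*(109-C0[2])/r[2]).round(1),c.round(1))
# holes seen in wrist image (full px), plate z 46
for f in[(241/.9286,127/.9286),(331/.9286,149/.9286),(379/.9286,168/.9286)]:
    C0,r=wray(*f);print('hole',(C0+r*(46-C0[2])/r[2]).round(1))
for a in(30,15,-15,-30):
    a=.06+np.deg2rad(a);print('pred',643-165*np.cos(a),58.5-165*np.sin(a))
cr=w['image'][170:300,215:355];cv2.imwrite('pics/c3.png',cv2.resize(cr,None,fx=5,fy=4.5,interpolation=cv2.INTER_CUBIC))
E
```

```text
top [279.1 254.4]
foot [285.9 190.5]
L [313.3 230.3]
R [254.1 216.6]
tcp [283. 261.]
ring z109 [494.6  52.6 109. ] [496.3  49.7 109. ]
hole [472.2   5.7  46. ]
hole [481.5  90.4  46. ]
hole [494.8 130.9  46. ]
pred 505.30997130144124 -32.4200527770968
pred 486.4698040171401 6.314774642936733
pred 481.34826114095483 91.57136712999728
pred 495.41591023233286 132.2830363122119
```

View pics/c3.png

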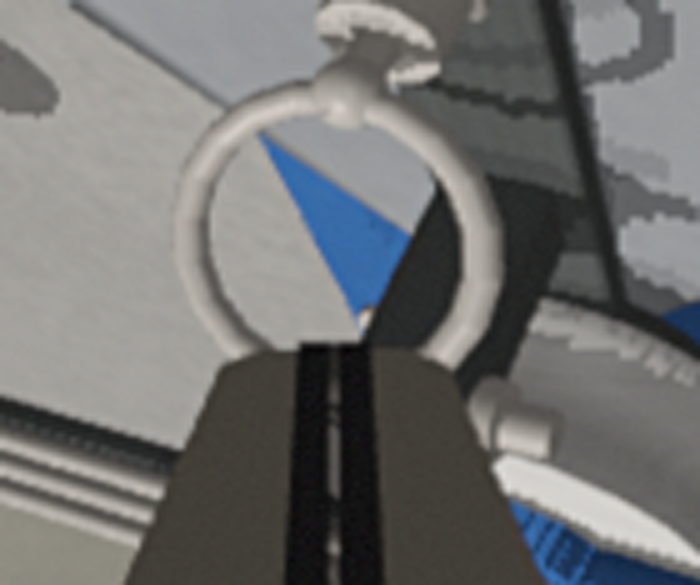

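The two holes at right agree with the fitted pose within 1.5 mm. The ring sits about 1 mm to tool −y of the finger axis, and the tips are about 26 × 20 mm, so they clear the 46 mm ring. I'll go in gently.

>>> send_rows --delta_pos '[[-1,-1,12],[0,0,15],[0,0,15],[0,0,12],[0,0,8],[0,0,6],[0,0,5],[0,0,5],[0,0,5],[0,0,5],[0,0,0],[0,0,0]]' --delta_rot '[[0,0,0],[0,0,0],[0,0,0],[0,0,0],[0,0,0],[0,0,0],[0,0,0],[0,0,0],[0,0,0],[0,0,0],[0,0,0],[0,0,0]]' --claw '[1,1,1,1,1,1,1,1,1,1,1,1]'

```text
time: 7.38
ee_pos: [506.0, 41.2, 96.6]
ee_rot: [0.066, 2.388, -0.58]
wrist_force: [-0.0, 0.3, -0.0]
grip_width: 0.005
gripper_force: 0.0
```

```bash
python3 - <<'E'
from patch import *
from station import optics
import cv2
o,p,R=st()
print('tool-frame offset of TCP from ring centre',(R.T@(p-ring(0))).round(1))
w=optics.get_image('wrist')['image'];s=optics.get_image('scene')['image']
im=np.hstack([cv2.resize(w[120:330,180:380],(400,420),interpolation=cv2.INTER_CUBIC),cv2.resize(s[120:225,235:335],(400,420),interpolation=cv2.INTER_CUBIC)]);cv2.imwrite('pics/c4.png',im)
E
```

```text
t 7.375 p [506.   41.2  96.6] z [ 0.602 -0.424 -0.677] y [ 0.195  0.9   -0.39 ] q [-0.213, 0.503, -0.464, 2.391, 1.668, 0.979, -0.59] F [-0.   0.3 -0. ] w 0.005
tool-frame offset of TCP from ring centre [ 1.1 -0.9 17.8]
```

View pics/c4.png

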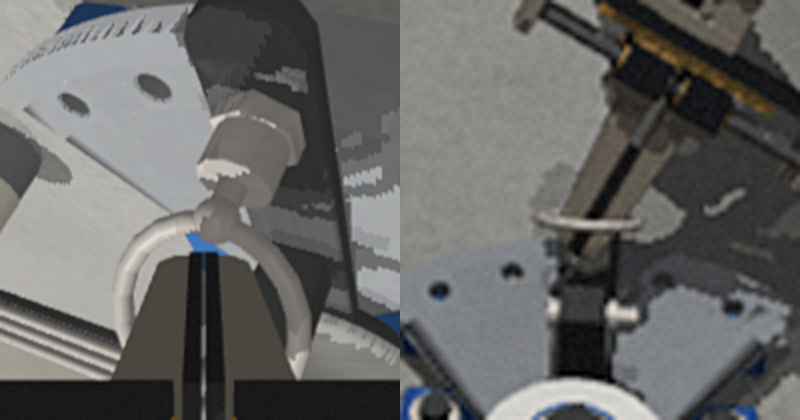

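The fingers pass through the ring without contact (force about 0). Next I'll shift up towards the bar and start lifting.

>>> send_rows --delta_pos '[[-2,0,0],[-2,0,0],[-2,0,0],[0,0,0]]' --delta_rot '[[0,0,0],[0,0,0],[0,0,0],[0,0,0]]' --claw '[1,1,1,1]'

```text
time: 7.98
ee_pos: [510.8, 41.8, 100.5]
ee_rot: [0.067, 2.388, -0.579]
wrist_force: [0.1, -0.9, -0.4]
grip_width: 0.005
gripper_force: 0.0
```

>>> send_rows --delta_pos '[[-1.3,-0.8,-1.3],[-1.3,-0.8,-1.3],[-1.3,-0.8,-1.3],[0,0,0]]' --delta_rot '[[0,0,0],[0,0,0],[0,0,0],[0,0,0]]' --claw '[1,1,1,1]'

```text
time: 8.48
ee_pos: [510.2, 42.1, 105.7]
ee_rot: [0.066, 2.39, -0.578]
wrist_force: [-0.1, 1.8, -5.2]
grip_width: 0.007
gripper_force: 2.3
```

>>> send_rows --delta_pos '[[-1.3,-0.8,-1.3],[-1.3,-0.8,-1.3],[-1.3,-0.8,-1.3],[-1.3,-0.8,-1.3],[0,0,0]]' --delta_rot '[[0,0,0],[0,0,0],[0,0,0],[0,0,0],[0,0,0]]' --claw '[1,1,1,1,1]'

```text
time: 9.1
ee_pos: [510.6, 41.4, 114.2]
ee_rot: [0.067, 2.389, -0.58]
wrist_force: [-3.8, 0.8, -9.3]
grip_width: 0.004
gripper_force: 4.3
```

>>> send_rows --delta_pos '[[-1.3,-0.8,-1.3],[-1.3,-0.8,-1.3],[-1.3,-0.8,-1.3],[0,0,0]]' --delta_rot '[[0,0,0],[0,0,0],[0,0,0],[0,0,0]]' --claw '[1,1,1,1]'

```text
time: 9.6
ee_pos: [510.8, 41.2, 120.2]
ee_rot: [0.067, 2.389, -0.58]
wrist_force: [-5.7, 1.3, -9.6]
grip_width: 0.008
gripper_force: 5.2
```

```bash
python3 - <<'E'
from patch import *
from station import optics
import cv2
o,p,R=st()
w=optics.get_image('wrist')['image'];s=optics.get_image('scene')['image']
im=np.hstack([cv2.resize(w[120:330,180:380],(400,420),interpolation=cv2.INTER_CUBIC),cv2.resize(s[120:225,235:335],(400,420),interpolation=cv2.INTER_CUBIC)]);cv2.imwrite('pics/c5.png',im)
E
```

```text
t 9.6 p [510.8  41.2 120.2] z [ 0.601 -0.424 -0.677] y [ 0.196  0.9   -0.39 ] q [-0.197, 0.44, -0.473, 2.377, 1.608, 0.954, -0.503] F [-5.7  1.3 -9.6] w 0.008
```

View pics/c5.png

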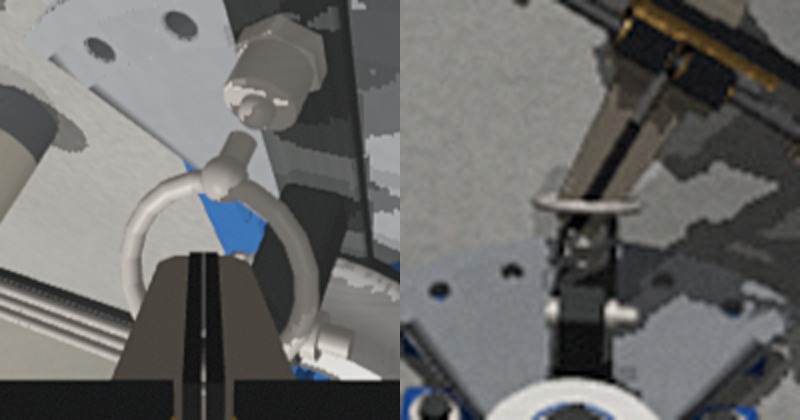

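The pin is up about 14 mm (the ring rose about 3.8 px in scene) with the ring hooked on the fingers and 10 N of pull. Next comes a small extra lift and the swing.

```bash
python3 - <<'E'
from patch import *
o,p,R=st()
P=lambda a:np.array([-132*np.cos(a),-132*np.sin(a),0])
A=.06+np.linspace(0,.262,9)
for a,b in zip(A,A[1:]): print((R.T@(P(b)-P(a))).round(2).tolist())
print('up',(R.T@[0,0,1]).round(2))
E
```

```text
t 9.7 p [510.8  41.2 120.2] z [ 0.601 -0.424 -0.677] y [ 0.196  0.9   -0.39 ] q [-0.197, 0.441, -0.473, 2.377, 1.608, 0.954, -0.503] F [ -4.6   1.9 -10.2] w 0.005
[0.18, -3.81, 2.03]
[0.07, -3.77, 2.11]
[-0.04, -3.73, 2.18]
[-0.15, -3.68, 2.26]
[-0.26, -3.63, 2.33]
[-0.37, -3.58, 2.4]
[-0.48, -3.52, 2.47]
[-0.59, -3.46, 2.53]
up [-0.62 -0.39 -0.68]
```

>>> send_rows --delta_pos '[[-0.9,-0.6,-1],[0.2,-3.8,2],[0.1,-3.8,2.1],[0,-3.7,2.2],[-0.2,-3.7,2.3],[0,0,0]]' --delta_rot '[[0,0,0],[0,0,0],[0,0,0],[0,0,0],[0,0,0],[0,0,0]]' --claw '[1,1,1,1,1,1]'

```text
time: 10.45
ee_pos: [512.2, 22.9, 121.3]
ee_rot: [0.067, 2.39, -0.583]
wrist_force: [-7.0, 0.4, -10.9]
grip_width: 0.006
gripper_force: 5.9
```

>>> send_rows --delta_pos '[[-0.3,-3.6,2.3],[-0.4,-3.6,2.4],[-0.5,-3.5,2.5],[0,0,0]]' --delta_rot '[[0,0,0],[0,0,0],[0,0,0],[0,0,0]]' --claw '[1,1,1,1]'

```text
time: 10.95
ee_pos: [514.7, 9.4, 121.2]
ee_rot: [0.068, 2.39, -0.584]
wrist_force: [-9.3, -1.6, -9.3]
grip_width: 0.007
gripper_force: 6.4
```

```bash
python3 - <<'E'
from patch import *
from station import optics
import cv2
o,p,R=st()
w=optics.get_image('wrist');s=optics.get_image('scene');t=optics.get_image('top')
for n,d in(('w6',w),('s6',s),('t6',t)): np.savez(n+'.npz',p=p,R=R,**{k:np.array(v) for k,v in d.items()})
f=lambda im,y,x,h,ww:cv2.resize(im[y:y+h,x:x+ww],(400,560*h//h),interpolation=cv2.INTER_CUBIC)
im=np.hstack([cv2.resize(w['image'][90:330,180:380],(400,480)),cv2.resize(s['image'][150:246,230:310],(400,480),interpolation=cv2.INTER_CUBIC)]);cv2.imwrite('pics/c6.png',im)
E
```

```text
t 10.95 p [514.7   9.4 121.2] z [ 0.599 -0.427 -0.677] y [ 0.197  0.898 -0.392] q [-0.139, 0.422, -0.446, 2.401, 1.67, 0.911, -0.498] F [-9.3 -1.6 -9.3] w 0.007
```

View pics/c6.png

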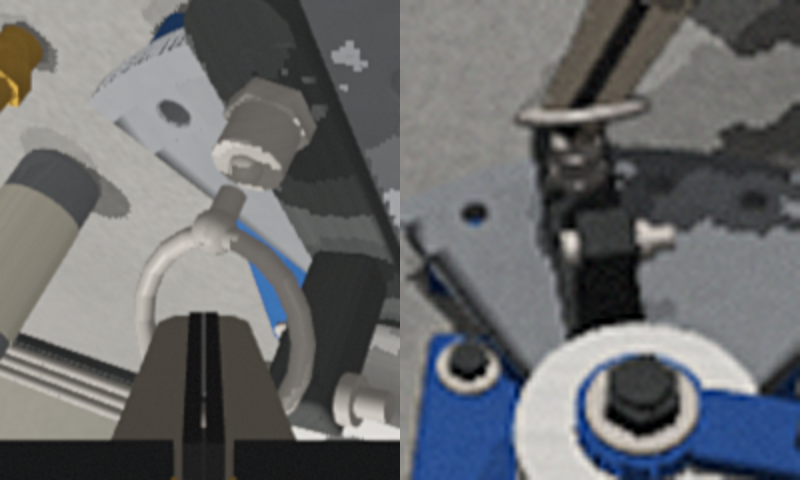

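The arm has swung (post top in scene at about (271.4,195.5)) and the pin is still up. I'll work out the arm angle from the post.

```bash
python3 - <<'E'
from patch import *
s0=load('scene0.npz');s=load('s6.npz');w=load('w6.npz')
piv=np.array([644.65,61.65])
def an(P):
    d=piv-P[:2];return np.hypot(*d).round(1),np.degrees(np.arctan2(d[1],d[0])-.0576).round(2)
print('post0',an(plane(s0,225+224/4,155+172/4,119)))
for v in(226,230,234):print('post',an(plane(s,230+207/5,150+v/5,119)))
# wrist: barrel top centre z79 r165 ; ring foot ; wrist crop scale 2 origin (180,90)
p,R=w['p'],w['R'];T=w['tool_from_camera'];C=p+R@T[:3,3];Rc=R@T[:3,:3]
piv=np.array([643,58.5])
def wpl(u,v,z):
    r=Rc@np.array([(u-w['cx'])/w['fx'],(v-w['cy'])/w['fx'],1]);return C+r*(z-C[2])/r[2]
print('barrel',an(wpl(180+247/2,90+168/2,79)))
print('foot',an(wpl(180+215/2,90+231/2,91+15)))
print('hole+30',an(wpl(180+174/2,90+111/2,46)))
# edge lines of ring expected
E
```

```text
post0 (np.float64(78.2), np.float64(-0.48))
post (np.float64(86.1), np.float64(12.95))
post (np.float64(84.0), np.float64(13.17))
post (np.float64(82.0), np.float64(13.4))
barrel (np.float64(164.2), np.float64(13.86))
foot (np.float64(170.3), np.float64(12.19))
hole+30 (np.float64(166.2), np.float64(30.39))
```

The wrist view puts the arm at about 13.5°, so it needs about 1.5° more (3.4 mm at the ring).

>>> send_rows --delta_pos '[[-0.3,-1.7,1.2],[-0.3,-1.7,1.2],[0,0,0]]' --delta_rot '[[0,0,0],[0,0,0],[0,0,0]]' --claw '[1,1,1]'

```text
time: 11.48
ee_pos: [515.8, 5.6, 121.1]
ee_rot: [0.068, 2.39, -0.584]
wrist_force: [-9.2, -1.5, -10.1]
grip_width: 0.008
gripper_force: 6.6
```

```bash
python3 - <<'E'
from patch import *
from station import optics
import cv2
o,p,R=st()
w=optics.get_image('wrist');np.savez('w7.npz',p=p,R=R,**{k:np.array(v) for k,v in w.items()})
cv2.imwrite('pics/c7.png',cv2.resize(w['image'][80:230,220:370],(600,600),interpolation=cv2.INTER_CUBIC))
E
```

```text
t 11.475 p [515.8   5.6 121.1] z [ 0.599 -0.427 -0.678] y [ 0.197  0.899 -0.392] q [-0.131, 0.42, -0.442, 2.402, 1.679, 0.905, -0.497] F [ -9.2  -1.5 -10.1] w 0.008
```

View pics/c7.png

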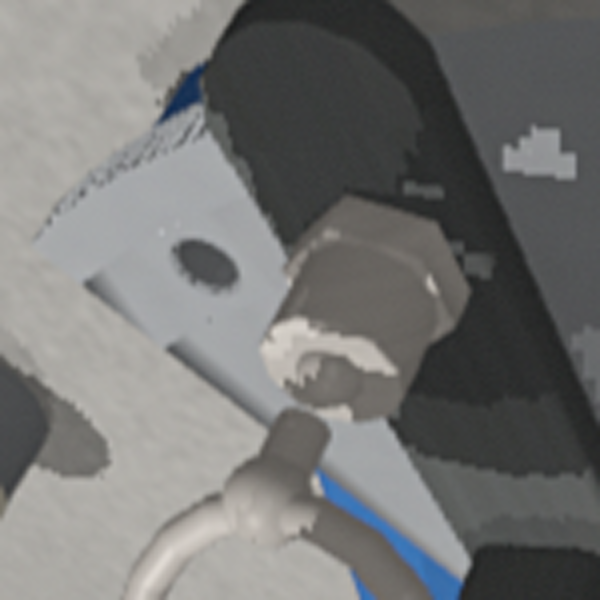

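The barrel top is centred at about crop (331,369) and the outer hole at (206,264).

```bash
python3 - <<'E'
from patch import *
w=load('w7.npz');p,R=w['p'],w['R'];T=w['tool_from_camera'];C=p+R@T[:3,3];Rc=R@T[:3,:3]
piv=np.array([643,58.5])
def an(u,v,z):
    r=Rc@np.array([(220+u/4-w['cx'])/w['fx'],(80+v/4-w['cy'])/w['fx'],1]);P=C+r*(z-C[2])/r[2]
    d=piv-P[:2];return P.round(1),np.hypot(*d).round(1),np.degrees(np.arctan2(d[1],d[0])-.06).round(2)
print('barrel',an(331,369,79),an(335,378,79),'hole',an(206,264,46),'foot',an(262,492,106))
E
```

```text
barrel (array([485.7,   6. ,  79. ]), np.float64(165.8), np.float64(15.01)) (array([487.5,   6.3,  79. ]), np.float64(164.0), np.float64(15.11)) hole (array([505.6, -33.8,  46. ]), np.float64(165.6), np.float64(30.44)) foot (array([478.1,   8.5, 106. ]), np.float64(172.3), np.float64(13.43))
```

>>> send_rows --delta_pos '[[0,-0.5,0.3],[1.2,0.8,1.4],[1.2,0.8,1.4],[1.2,0.8,1.4],[1.2,0.8,1.4],[0,0,0]]' --delta_rot '[[0,0,0],[0,0,0],[0,0,0],[0,0,0],[0,0,0],[0,0,0]]' --claw '[1,1,1,1,1,1]'

```text
time: 12.28
ee_pos: [516.1, 5.0, 113.2]
ee_rot: [0.068, 2.39, -0.585]
wrist_force: [-10.6, -1.2, -8.3]
grip_width: 0.003
gripper_force: 6.9
```

>>> send_rows --delta_pos '[[1.2,0.8,1.4],[1.2,0.8,1.4],[0,0,0]]' --delta_rot '[[0,0,0],[0,0,0],[0,0,0]]' --claw '[1,1,1]'

```text
time: 12.65
ee_pos: [516.3, 4.8, 109.3]
ee_rot: [0.068, 2.39, -0.585]
wrist_force: [-11.6, -1.5, -6.6]
grip_width: 0.006
gripper_force: 7.1
```

>>> send_rows --delta_pos '[[1.2,0.8,1.4],[1.2,0.8,1.4],[0,0,0]]' --delta_rot '[[0,0,0],[0,0,0],[0,0,0]]' --claw '[1,1,1]'

```text
time: 13.02
ee_pos: [517.6, 3.9, 108.2]
ee_rot: [0.07, 2.382, -0.589]
wrist_force: [-19.0, 0.0, 9.9]
grip_width: 0.005
gripper_force: 11.4
```

>>> send_rows --delta_pos '[[0,0,-2],[0,0,-2],[0,0,0]]' --delta_rot '[[0,0,0],[0,0,0],[0,0,0]]' --claw '[1,1,1]'

```text
time: 13.4
ee_pos: [515.8, 5.8, 109.7]
ee_rot: [0.071, 2.385, -0.587]
wrist_force: [-6.4, -3.7, -5.8]
grip_width: 0.003
gripper_force: 7.0
```

```bash
python3 - <<'E'
from patch import *
o,p,R=st()
c=ring(.262);print((R.T@(p-c)).round(1))
a=.322;u=np.array([np.cos(a),np.sin(a),0]);print('bar dir in tool',(R.T@((u+[0,0,1])/2**.5)).round(2),'v',(R.T@[-np.sin(a),np.cos(a),0]).round(2))
E
```

```text
t 13.4 p [515.8   5.8 109.7] z [ 0.601 -0.429 -0.674] y [ 0.2    0.897 -0.393] q [-0.137, 0.456, -0.44, 2.405, 1.715, 0.926, -0.545] F [-6.4 -3.7 -5.8] w 0.003
[-9.3 -3.3  9.6]
bar dir in tool [-0.98  0.06 -0.17] v [ 0.15  0.79 -0.6 ]
```

>>> send_rows --delta_pos '[[2,1,0],[2,1,0],[2,1,0],[0,0,0]]' --delta_rot '[[0,0,0],[0,0,0],[0,0,0],[0,0,0]]' --claw '[1,1,1,1]'

```text
time: 13.9
ee_pos: [514.7, 6.8, 107.7]
ee_rot: [0.074, 2.376, -0.59]
wrist_force: [-1.0, -6.3, 2.7]
grip_width: 0.007
gripper_force: 2.8
```

```bash
python3 - <<'E'
from patch import *
from station import optics
import cv2
o,p,R=st()
print((R.T@(p-ring(.262))).round(1))
E
```

```text
t 13.9 p [514.7   6.8 107.7] z [ 0.606 -0.433 -0.667] y [ 0.206  0.896 -0.394] q [-0.142, 0.468, -0.445, 2.409, 1.724, 0.945, -0.568] F [-1.  -6.3  2.7] w 0.007
[-7.2 -1.8  9.9]
```

>>> send_rows --delta_pos '[[0.5,-1,-2],[0.5,0,-2],[0,0,0]]' --delta_rot '[[0,0,0],[0,0,0],[0,0,0]]' --claw '[1,1,1]'

```text
time: 14.28
ee_pos: [509.9, 10.7, 107.9]
ee_rot: [0.069, 2.383, -0.582]
wrist_force: [-0.3, -3.8, 2.7]
grip_width: 0.003
gripper_force: 1.9
```

>>> send_rows --delta_pos '[[1,0,-1.5],[1,0,-1.5],[0,0,0]]' --delta_rot '[[0,0,0],[0,0,0],[0,0,0]]' --claw '[1,1,1]'

```text
time: 14.65
ee_pos: [505.4, 13.3, 107.0]
ee_rot: [0.065, 2.388, -0.579]
wrist_force: [-0.6, -3.0, 1.4]
grip_width: 0.004
gripper_force: 1.1
```

```bash
python3 - <<'E'
from patch import *
o,p,R=st()
print((R.T@(p-ring(.262))).round(1), R.T@np.array(o['wrist_force']))
E
```

```text
t 14.65 p [505.4  13.3 107. ] z [ 0.603 -0.423 -0.677] y [ 0.195  0.9   -0.389] q [-0.141, 0.46, -0.468, 2.421, 1.708, 0.943, -0.566] F [-0.6 -3.   1.4] w 0.004
[-0.3  2.3  1.9] [-1.30225372e-01 -3.40344292e+00 -2.67990469e-03]
```

>>> send_rows --delta_pos '[[0,-2,-1],[0,-1,-3],[0,0,-5],[0,0,-8],[0,0,-12],[0,0,-15],[0,0,-15],[0,0,0]]' --delta_rot '[[0,0,0],[0,0,0],[0,0,0],[0,0,0],[0,0,0],[0,0,0],[0,0,0],[0,0,0]]' --claw '[1,1,1,1,1,1,1,1]'

```text
time: 15.65
ee_pos: [469.1, 35.6, 148.6]
ee_rot: [0.066, 2.387, -0.578]
wrist_force: [0.1, -1.2, 0.2]
grip_width: 0.009
gripper_force: 0.0
```

```bash
python3 - <<'E'
from patch import *
from station import optics
import cv2
o,p,R=st()
t=optics.get_image('top');s=optics.get_image('scene');w=optics.get_image('wrist')
for n,d in(('t8',t),('s8',s),('w8',w)): np.savez(n+'.npz',p=p,R=R,**{k:np.array(v) for k,v in d.items()})
a=cv2.resize(w['image'][100:310,190:390],(400,420),interpolation=cv2.INTER_CUBIC);b=cv2.resize(s['image'][150:255,225:325],(400,420),interpolation=cv2.INTER_CUBIC)
cv2.imwrite('pics/c8.png',np.hstack([a,b]))
# wrist prediction of the ring home at hole +1, vs lift 10mm
T=w['tool_from_camera'];C=p+R@T[:3,3];Rc=R@T[:3,:3]
def wp(P):
    c=Rc.T@(P-C);return (c[:2]/c[2]*w['fx']+[w['cx'],w['cy']]).round(1)
for L in(0,10):
    a=.322;u=np.array([np.cos(a),np.sin(a),0]);c=ring(.262,L);n=(u+[0,0,1])/2**.5;v=np.array([-np.sin(a),np.cos(a),0])
    print(L,[wp(P).tolist() for P in(c+26*n,c-26*n,c+26*v,c-26*v)],'scene foot/L/R',[proj(s,P).round(1).tolist() for P in(c-26*n,c+26*v,c-26*v)])
E
```

```text
t 15.65 p [469.1  35.6 148.6] z [ 0.603 -0.422 -0.677] y [ 0.195  0.901 -0.388] q [0.059, 0.397, -0.812, 2.437, 1.547, 1.066, -0.46] F [ 0.1 -1.2  0.2] w 0.009
0 [[285.6, 260.0], [281.7, 191.0], [313.6, 228.3], [257.5, 223.9]] scene foot/L/R [[261.4, 174.2], [274.8, 173.4], [250.8, 176.9]]
10 [[280.5, 271.7], [276.3, 201.8], [308.5, 240.4], [252.1, 234.4]] scene foot/L/R [[261.3, 171.2], [274.9, 170.3], [250.7, 173.9]]
```

I've used all the picture views, so I'll check the ring numerically with a Hough circle. Home predicts a centre near (283.6,226) with r about 30; riding at 10 mm predicts near (279,237).

```bash
python3 - <<'E'
from h import *
import cv2
for n in('w2','w8'):
    w=load(n+'.npz');g=cv2.cvtColor(w['image'],cv2.COLOR_BGR2GRAY)[150:300,200:370]
    g=cv2.resize(g,None,fx=3,fy=3,interpolation=cv2.INTER_CUBIC)
    c=cv2.HoughCircles(g,cv2.HOUGH_GRADIENT,1.5,15,param1=120,param2=25,minRadius=75,maxRadius=110)
    print(n,[] if c is None else (c[0][:6]/3+[200,150,0]).round(1).tolist())
s=load('s8.npz');s0=load('scene0.npz');t0=load('top0.npz');t=load('t8.npz')
# anything else moved? difference between first and present pictures
for a,b,n in((s0,s,'scene'),(t0,t,'top')):
    d=cv2.absdiff(a['image'],b['image']).max(2);m=cv2.morphologyEx((d>45).astype(np.uint8),cv2.MORPH_OPEN,np.ones((3,3)))
    k,_,st_,_=cv2.connectedComponentsWithStats(m);print(n,[x[:5].tolist() for x in st_[1:] if x[4]>15])
E
```

```text
w2 [[275.2, 226.2, 31.9], [286.8, 221.8, 30.3], [284.2, 228.8, 31.2], [279.8, 222.2, 26.4], [283.8, 217.2, 31.4], [227.2, 242.2, 33.0]]
w8 [[284.2, 220.8, 30.3], [238.8, 253.2, 36.4], [281.2, 226.2, 36.4], [291.2, 222.2, 29.1], [232.2, 249.8, 34.7], [291.2, 227.8, 28.6]]
scene [[358, 0, 6, 19, 64], [317, 20, 66, 48, 1597], [525, 38, 18, 28, 242], [313, 56, 11, 9, 53], [294, 66, 25, 24, 220], [265, 67, 295, 135, 12038], [268, 79, 5, 6, 25], [274, 85, 5, 4, 18], [264, 86, 6, 9, 30], [277, 166, 14, 6, 55], [275, 180, 3, 10, 30], [255, 183, 20, 35, 448], [276, 189, 13, 10, 87], [276, 199, 13, 16, 169]]
top [[275, 207, 14, 31, 268], [260, 209, 15, 31, 295], [279, 239, 18, 15, 194], [262, 242, 10, 14, 120], [274, 244, 5, 11, 42], [288, 255, 5, 6, 29], [266, 257, 10, 13, 89], [283, 260, 15, 7, 60], [139, 263, 160, 157, 14561], [286, 270, 12, 5, 51], [0, 337, 130, 83, 5144], [124, 395, 24, 11, 78], [161, 396, 4, 4, 16], [212, 408, 22, 12, 161]]
```

>>> send_rows --delta_pos '[[-6,-4,-7],[-6,-4,-7],[-6,-4,-7],[-6,-4,-7],[0,0,0],[0,0,0]]' --delta_rot '[[0,0,0],[0,0,0],[0,0,0],[0,0,0],[0,0,0],[0,0,0]]' --claw '[1,1,1,1,1,1]'

```text
time: 16.55
ee_pos: [467.8, 34.7, 188.4]
ee_rot: [0.067, 2.387, -0.58]
wrist_force: [-0.3, 0.1, 0.2]
grip_width: 0.006
gripper_force: 0.0
```

```bash
python3 - <<'E'
from h import *
from station import optics
import cv2
o,p,R=st()
w=optics.get_image('wrist');T=w['tool_from_camera'];C=p+R@T[:3,3];Rc=R@T[:3,:3]
def wp(P):
    c=Rc.T@(P-C);return (c[:2]/c[2]*w['fx']+[w['cx'],w['cy']]).round(1)
for L in(0,10):
    a=.322;print(L,'ring',wp(np.array([643-147*np.cos(a),58.5-147*np.sin(a),109+L])))
g=cv2.cvtColor(w['image'],cv2.COLOR_BGR2GRAY);g=cv2.resize(g,None,fx=3,fy=3,interpolation=cv2.INTER_CUBIC)
y0,x0=110,190;c=cv2.HoughCircles(g[3*y0:3*290,3*x0:3*380],cv2.HOUGH_GRADIENT,1.5,15,param1=120,param2=25,minRadius=60,maxRadius=100)
print((c[0][:5]/3+[x0,y0,0]).round(1).tolist())
E
```

```text
t 16.55 p [467.8  34.7 188.4] z [ 0.602 -0.424 -0.676] y [ 0.196  0.9   -0.39 ] q [0.112, 0.269, -0.848, 2.416, 1.428, 1.005, -0.312] F [-0.3  0.1  0.2] w 0.006
0 ring [304.4 186.6]
10 ring [299.9 196.2]
[[306.2, 193.8, 21.7], [311.2, 187.8, 29.1], [348.8, 244.2, 30.9], [301.2, 192.2, 26.8], [340.2, 250.8, 20.4]]
```

```bash
python3 - <<'E'
from h import *
from station import optics
import cv2
a=.322
def pr(d,a,L):
    u=np.array([np.cos(a),np.sin(a),0]);v=np.array([-np.sin(a),np.cos(a),0]);c=np.array([643-147*u[0],58.5-147*u[1],109+L]);n=(u+[0,0,1])/2**.5
    return [proj(d,P).round(1).tolist() for P in(c+26*v,c-26*v,c+26*n,c)]
d=optics.get_image('scene');np.savez('s9.npz',**{k:np.array(v) for k,v in d.items()})
for n,a,L in(('scene0',.06,0),('s6',.3,15),('s9',.322,0)):
    s=load(n+'.npz');P=pr(s,a,L);print(n,'pred',P,'pred lift10',pr(s,a,10)[3])
    g=s['image'].min(2).astype(float);cx=int(P[3][0]);r=slice(158,190)
    sub=g[r,cx-16:cx+17]
    # ring wire: bright pixels
    ys,xs=np.nonzero(sub>170);print(' bright',len(ys),'rows',np.bincount(ys,minlength=32).tolist(),'x',(xs.min()+cx-16,xs.max()+cx-16) if len(xs) else None)
E
```

```text
scene0 pred [[293.0, 175.0], [268.7, 173.6], [280.6, 175.4], [280.8, 174.3]] pred lift10 [280.9, 171.3]
 bright 3 rows [0, 0, 0, 0, 0, 0, 0, 0, 0, 0, 0, 0, 0, 0, 0, 1, 0, 0, 0, 0, 0, 0, 2, 0, 0, 0, 0, 0, 0, 0, 0, 0] x (np.int64(280), np.int64(282))
s6 pred [[276.5, 168.8], [252.1, 171.9], [265.8, 171.3], [264.3, 170.4]] pred lift10 [264.3, 171.9]
 bright 10 rows [0, 0, 0, 0, 0, 0, 0, 0, 0, 0, 0, 0, 0, 0, 6, 4, 0, 0, 0, 0, 0, 0, 0, 0, 0, 0, 0, 0, 0, 0, 0, 0] x (np.int64(263), np.int64(271))
s9 pred [[274.8, 173.4], [250.8, 176.9], [264.4, 176.2], [262.9, 175.1]] pred lift10 [262.8, 172.1]
 bright 8 rows [0, 0, 0, 0, 0, 0, 0, 0, 0, 0, 0, 0, 0, 0, 0, 0, 1, 0, 3, 2, 0, 0, 0, 2, 0, 0, 0, 0, 0, 0, 0, 0] x (np.int64(263), np.int64(265))
```

The ring sits at rows 176–177 in scene. Home predicts about 176.4 once the bias is included, and riding at 10 mm predicts about 173.4. So the pin is home, and I'm handing in.

```bash
python3 -c "
from station import manip
print(manip.close_job())"
```

```text
the job is handed in; nothing more can be done
None
```

I hooked the lift ring, raised the pin, and swung the stop arm one hole away from the lever, where the pin dropped home; I then withdrew the fingers and handed the job in at about 16.6 s. Lowering the pin briefly pressed the ring with about 20 N (beyond pure hooking), and I confirmed the pin is home only from lift forces and ring height in the camera images, having no picture views left.

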